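# Set the feed pressure and switch on the water purifier

### The arm

A 7-joint arm with a two-finger parallel gripper is mounted at the origin on the work surface. World frame = base frame: x ahead of the robot, y to its left, z up, the work surface at z = 0. Lengths are in m, angles in rad, forces in N, time in s.
With the tool pointing down it reaches from about 0.425 to 0.925 m from the base axis. Payload 6.8 kg.
Tool frame: the origin (TCP) lies between the finger pads; the fingertips stand r.tcp_to_tips ahead of it and the grasp point (between the pads) lies 3 mm ahead of it (r.tcp_to_tips is the distance from the TCP to the fingertips, in m); z points along the fingers, y is the line along which they close (so a half turn about z gives the same grasp; the last joint's range is limited). The gripper opens to 85 mm and grips with 20 to 120 N. Pads are 22 mm wide; open, the fingers measure 114 mm over their backs; the gripper's body (76 mm by 85 mm) begins 54 mm behind the grasp point. The pads swing forward as they close: fully open they stand 13 mm farther back than shut.
Start: joints at [1.185, 0.477, 0.022, 1.555, -0.011, 1.109, -0.083], TCP at [0.185, -0.649, 0.253] pointing down, gripper open.
Joint ranges: [-2.96, 2.96], [-0.34, 2.1], [-1.41, 1.46], [0.24, 2.44], [-1.37, 4.51], [0.17, 1.92], [-2.96, 2.96]. Speed limits (rad/s): [2.39, 2.39, 3.14, 3.14, 3.14, 3.14, 3.14].

### API

Orientations are given as a rotation vector (axis times angle).
In Python, from bench import r gives the robot as it stands. The module is installed in compiled form; this text tells all that it offers.
- The arm moves only by the tool step_arm, never from a script. Its argument "moves" is a list of rows, each an object of numbers: "rx", "ry", "rz": the turn, a rotation vector about the tool's x, y, z in degrees; "dx", "dy", "dz": the shift along the tool's x, y, z in mm; "gripper": the opening, from -1 (shut) to 1 (fully open). In form: [{"rx": .., "ry": .., "rz": .., "dx": .., "dy": .., "dz": .., "gripper": ..}, ...]. A call has 1 to 20 rows; each row shifts and turns the commanded pose from where the row before left it, along the tool's axes as they then stand; what a row does not reach is not made up. A row lasts 1/8 s, in which the tool goes at most 62.5 mm and 10.7 degrees, less where a joint would pass 70% of its speed; a pose out of reach is approached as far as the arm can. A call is refused whole if a number of a shift passes 62.5 or a number of a turn 10.7, either way. A call with a gripper value outside its range is refused whole. The fingers move at their own pace and stop on an object; "grip_force" is the grip in N (left out, the last holds). Time passes only in rows, so rows that do not move let the fingers close. It gives the time, the measured TCP pose, the force, the opening and the grip force at its end, in the units of the state.
- r.get_obs(): the state, without advancing time (a new reading comes with each control period).
- r.grab_frame(name): name is "scene" or "top" or "wrist"; returns the picture (384x512x3 uint8, blue, green, red); there is no depth.
- r.camera_info(name): a dict with "mtx" (3x3 intrinsics, pixels), "D" ([k1, k2, p1, p2, k3] as OpenCV has them; the pictures are not rectified), "rvec" (rotation vector, rad) and "tvec" (3), from world to camera coordinates, as OpenCV has them. Camera axes: x right, y down, z forward; pixel columns grow to the right and rows downward; lengths in m; the calibration is good to about 2 mm. A picture is of the moment at which its call begins: read the wrist's pose just before it. camera_info takes no time and is no camera call; for the wrist camera it gives the pose at the moment of the call.
- r.hand_in(): hands the job in; it is judged then, once.
The state is a dict: "clock": time; "joints": joint angles; "qvel": joint speeds; "tau": joint torques, N m; "tcp_pos": TCP position; "orientation": TCP orientation; "contact_force": force on the tool from outside, world axes, zero at the start; "moment": the same for the moment, N m; "grip_width": finger opening in m; "gripper_force": force on a finger pad.
Only numpy, scipy, OpenCV 4.12 (cv2) and the standard library are available. Lean on these libraries where they do the work, as an engineer would, in place of code of your own. Each camera call takes 0.05 s, during which the arm holds its last target. There are 200 camera calls.

### The job

Get the bench water purifier running: turn the numbered scale sleeve of the pressure regulator on its deck until it clicks in at 4, then switch the purifier on with the rocker switch hidden on the sloping underside of the front lip, pressing the half nearer the regulator fully home from below. Leave the sleeve at 4 and everything else on the counter and on the deck where it is.

Things in the scene. Friction and masses are not known exactly. Their poses are not given: they have to be found in the camera images.
- purifier: Light-grey bench water purifier, fixed, 240 mm deep (x), 340 mm wide (y), deck 175 mm high. Origin: centre of its underside; x from its front to its back, y to its left seen from the front, z up; the front faces roughly to the robot. Two cartridges lie crosswise on the rear of the deck (x 5 to 113, up to 231 mm high); the regulator stands at the deck's front left (axis x -48, y +100 mm).
- lip_edge (a point): Lower front edge of the purifier's overhanging lip, above the rocker: x -120, y -65, z 150 mm of the purifier. The upright fascia goes from here up to the deck at 175 mm; the lip's underside slopes back and down from here at 45 degrees to (x -75, z 105 mm), facing forward and down. The plinth's front wall stands back at x -57 mm; below the slope all is free down to the counter.
- deck_lens (a point): Small round pilot lens on the deck just behind the lip (x -100, y -65 mm of the purifier): it marks where along the lip the rocker sits, on the underside beneath it.
- index_tab (a point): Top of the fixed black index tab with a white line, on the front (-x) side of the regulator's grey bonnet, 233 mm high, 44 to 51 mm from the sleeve's axis. The numeral that stands at it is the setting.
- sleeve_grip (a point): Point on the upright axis of the regulator's scale sleeve, at mid height of its grip, 261 mm high. The grip is a black fluted cylinder, 50 mm diameter, 241 to 281 mm high, free all round. Below it is a white conical skirt (58 mm diameter above, 88 mm below, down to 227 mm) with black numerals 1 to 6 every 24 degrees, rising anticlockwise seen from above.
- rocker_on (a point): Middle of the face of the rocker's ON half, 26 mm from its pivot (moves with it). The black rocker, 85 mm long (purifier's y), 30 mm wide along the slope, is centred on the slope 22 mm from the lip edge, at x -104, y -65, z 134 mm of the purifier. ON half: nearer the regulator (+y), white bar; OFF has a ring. Off, this point stands 17 mm out of the slope; on, that half is parallel to it, 8 mm out.
- sleeve (a joint): Angle of the scale sleeve in rad: 0 at numeral 1 and 0.419 (24 degrees) more for each numeral: 1.257 at 4; stops just beyond 1 and 6. Grows when turned clockwise seen from above. Clicks into a detent at each numeral (about 0.2 N m to leave it) and stays there. Starts between 1 and about 3.
- rocker (a joint): Angle of the rocker in rad: 0 off (start), 0.35 fully on. Grows as the ON half is pushed square into the slope (up and to the purifier's back at 45 degrees), with about 2 to 5 N, until a firm stop. It stays where it is left.
- bottle: Amber glass bottle with black cap, upright, 64 mm diameter, 145 mm tall; origin at the centre of its underside. A bystander.
- beaker: Empty glass beaker, upright, 74 mm diameter, 95 mm tall; origin at the centre of its underside. A bystander.
- meter: White handheld water meter, 175 x 32 x 20 mm (long along its x), lying on the deck of the purifier right of the regulator; origin under the middle of its 150 mm white part. A bystander.
- cartridge: Spare white filter cartridge lying on the counter, 260 mm long (its x), 54 mm high; origin under its middle. A bystander.
- spanner: Grey plastic filter-housing spanner lying on the counter: a ring of 130 mm outer diameter (at its +x end) with a flat handle, 255 mm long in all, 14 mm high; origin where the handle meets the ring, on its underside. A bystander.
- screwdriver: Screwdriver with black handle, 190 mm long (its x, handle to -x), lying on the counter in front of the purifier. A bystander.
- wrench: Steel wrench, 170 mm long (its x), lying on the counter in front of the purifier. A bystander.

How it is judged:
By the outcome, as a careful person would: the job done as asked, in the order asked, and still so for the second after the job is handed in, with the robot touching nothing.
It also fails if it takes over 45 s, if anything falls off the work surface, if the arm or the gripper's body presses on something with over 40 N, if the wrist force passes 120 N, or if a joint passes its speed limit or range.

## Working session

There is one attempt and no reset: what is moved stays moved. The work goes in short steps, Python scripts to look and compute and a tool call to move; the robot and the scene stay as the last step left them, time stands still between calls to the robot, and variables do not carry over. Pictures are saved under pics/ and viewed, at most 10 in all, crops included, and the job is handed in when it is done.

Besides the shell and the picture viewer there is one more tool, called after "Emit:" by a JSON object that holds its "fn" and its "kwargs", one argument or row to a line. step_arm: Moves the arm, as the interface text tells. Its arguments: {"type":"object","properties":{"moves":{"type":"array","items":{"type":"object","properties":{"rx":{"type":"number"},"ry":{"type":"number"},"rz":{"type":"number"},"dx":{"type":"number"},"dy":{"type":"number"},"dz":{"type":"number"},"gripper":{"type":"number"}}}},"grip_force":{"type":"number"}},"required":["moves"]}

```bash
mkdir -p pics
python3 - <<'E'
from bench import r
import cv2,numpy as np
o=r.get_obs();print({k:np.round(v,3) for k,v in o.items()},r.tcp_to_tips)
for n in("scene","top"):
    cv2.imwrite(f"pics/{n}1.png",cv2.resize(r.grab_frame(n),(800,600),interpolation=cv2.INTER_CUBIC))
    c=r.camera_info(n);R=cv2.Rodrigues(c["rvec"])[0];print(n,-R.T@np.ravel(c["tvec"]),R[2],c["mtx"][0][0])
E
```

```text
{'clock': np.float64(0.0), 'joints': array([ 1.185,  0.478,  0.022,  1.556, -0.012,  1.109, -0.083]), 'qvel': array([ 0.   ,  0.001, -0.   , -0.001,  0.003, -0.002,  0.   ]), 'tau': array([-0.0000e+00, -5.9646e+01,  1.6080e+00, -2.8120e+01,  1.2000e-02,
        9.0000e-03, -0.0000e+00]), 'tcp_pos': array([ 0.185, -0.649,  0.252]), 'orientation': array([-3.11e+00, -4.35e-01,  1.00e-03]), 'contact_force': array([-0.335,  0.517,  0.121]), 'moment': array([-0.017, -0.029,  0.031]), 'gripper_force': np.float64(0.0), 'grip_width': np.float64(0.085)} 0.022
scene [1.30579136 0.24973298 1.01556265] [-0.65187644 -0.20322421 -0.73058677] 387.4577744652977
top [0.30432398 0.01401753 1.21282703] [ 0.21071961 -0.00117201 -0.97754584] 395.68596241483084
```

View pics/scene1.png

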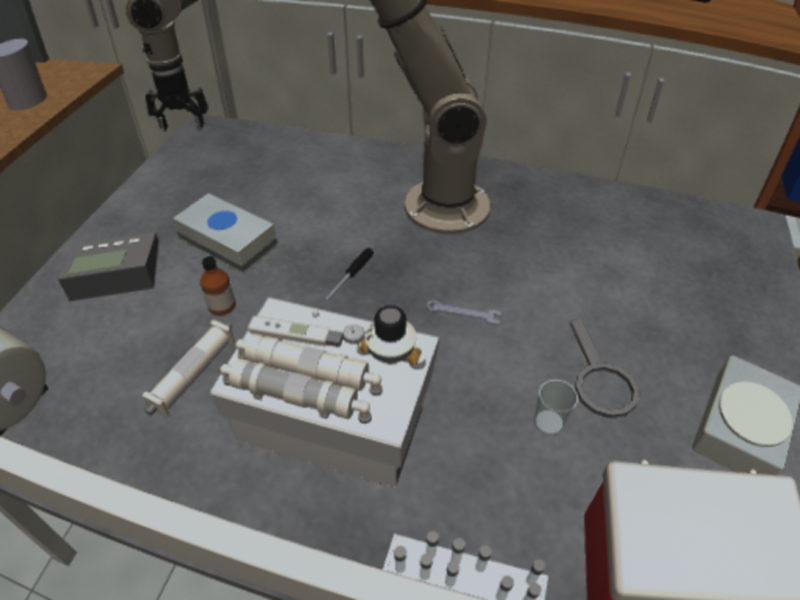

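View pics/top1.png

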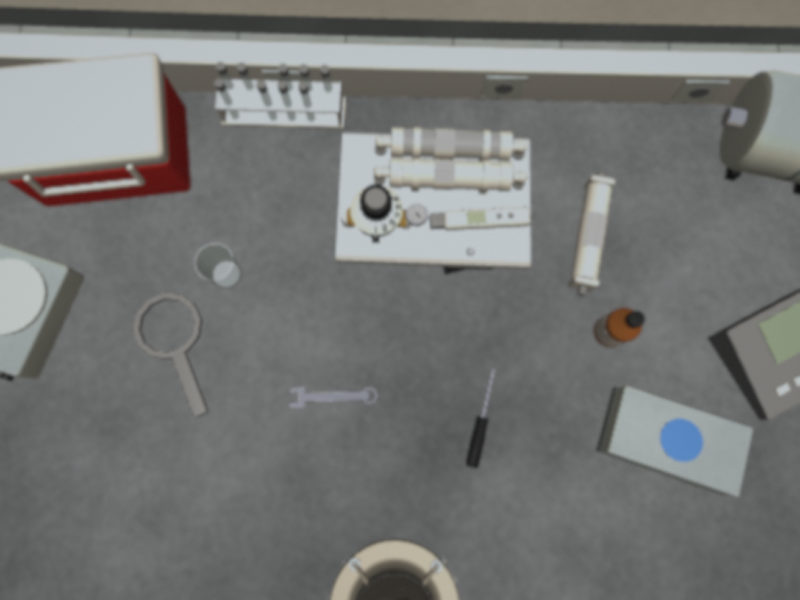

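The top view shows the purifier deck with corners at about (336,261), (531,265), (531,139) and (342,133). The regulator is near (376,203), the lens at (470,252) and the rocker peeks out at (468,268). The scene view agrees. Next I'll enlarge the top view to measure.

Run:
```python
from bench import r
import cv2,numpy as np
f=np.mean([r.grab_frame("top").astype(float) for _ in range(4)],0).astype(np.uint8)
cv2.imwrite("pics/topraw.png",f)
cv2.imwrite("pics/top2.png",cv2.resize(f[78:178,208:348],(784,560),interpolation=cv2.INTER_CUBIC))
```

```text
(no output)
```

View pics/top2.png

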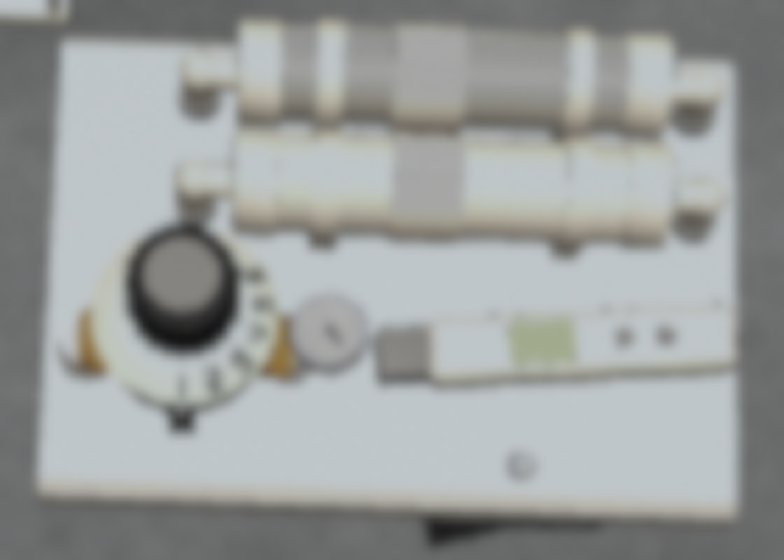

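```bash
cat > h.py <<'E'
from bench import r
import cv2,numpy as np
from scipy.optimize import least_squares
from scipy.spatial.transform import Rotation as Ro
def proj(P,c): return cv2.projectPoints(np.float64(P),np.float64(c["rvec"]),np.float64(c["tvec"]),np.float64(c["mtx"]),np.float64(c["D"]))[0][:,0]
def W(p,P): # pose (x,y,yaw), purifier pts -> world
    P=np.atleast_2d(P); c,s=np.cos(p[2]),np.sin(p[2])
    return np.c_[p[0]+c*P[:,0]-s*P[:,1],p[1]+s*P[:,0]+c*P[:,1],P[:,2]]
E
python3 - <<'E'
from h import *
c=r.camera_info("top")
px=np.array([[63,40],[38,488],[737,512],[737,62],[521,466],[185,272],[181,412]])
px=(px+.5)/5.6-.5+[208,78]
P=np.array([[120,170,175],[-120,170,175],[-120,-170,175],[120,-170,175],[-100,-65,175],[-48,100,281],[-95.5,100,233]])/1e3
s=least_squares(lambda p:(proj(W(p,P),c)-px).ravel(),[.8,0,0],loss='soft_l1')
print(s.x,np.round(s.fun.reshape(-1,2),2))
for n,q in dict(grip=[-48,100,261],tab=[-95.5,100,233],rock=[-104,-65,134],lip=[-120,-65,150]).items(): print(n,W(s.x,np.array(q)/1e3))
E
```

```text
[ 0.71898159 -0.05292931 -0.01124063] [[ 0.27 -0.9 ]
 [ 0.05  0.34]
 [ 0.21  0.57]
 [-0.56 -0.59]
 [ 0.21  0.34]
 [-0.3   0.37]
 [ 0.08 -0.43]]
grip [[0.67210866 0.04760391 0.261     ]]
tab [[0.62461166 0.04813783 0.233     ]]
rock [[ 0.61425753 -0.1167562   0.134     ]]
lip [[ 0.59825855 -0.11657636  0.15      ]]
```

Emit:
{"fn": "step_arm", "kwargs": {
  "moves": [
    {"dz": -50},
    {"dz": -50},
    {"dz": -20,"dx": 41,"dy": -33.5},
    {"dz": -10,"dx": 41,"dy": -33.5},
    {"dx": 41,"dy": -33.5},
    {"dx": 41,"dy": -33.5},
    {"dx": 41,"dy": -33.5},
    {"dx": 41,"dy": -33.5},
    {"dx": 41,"dy": -33.5},
    {"dx": 41,"dy": -33.5},
    {"dx": 41,"dy": -33.5},
    {"dx": 41,"dy": -33.5},
    {"dx": 41,"dy": -33.5},
    {"dx": 41,"dy": -33.5},
    {"dx": 41,"dy": -33.5},
    {"dx": 41,"dy": -33.5},
    {"dx": 41,"dy": -33.5},
    {"dx": 41,"dy": -33.5},
    {"rz": -10},
    {"rz": -10}
  ]
}}

```text
invalid input at $.moves[0]: expected keys rx, ry, rz, dx, dy, dz, gripper
```

Emit:
{"fn": "step_arm", "kwargs": {
  "moves": [
    {"rz": -10},
    {"rz": -10},
    {"rz": -10},
    {"rz": -4},
    {}
  ]
}}

```text
invalid input at $.moves[0]: expected keys rx, ry, rz, dx, dy, dz, gripper
```

Run:
```python
from h import *
o=r.get_obs();c=r.camera_info("wrist");f=r.grab_frame("wrist")
M=Ro.from_rotvec(o["orientation"]).as_matrix();print(o["clock"],o["tcp_pos"],np.round(M,3),o["joints"])
p=[.71898,-.05293,-.01124]
P=np.array([[-48,100,281],[-95.5,100,233],[-100,-65,175],[-120,170,175],[-120,-170,175]])/1e3
print(proj(W(p,P),c)*1.5625)
cv2.imwrite("pics/w1.png",cv2.resize(f,(800,600),interpolation=cv2.INTER_CUBIC))
```

```text
0.3 [ 0.1850425  -0.64898905  0.25298596] [[ 0.962  0.274 -0.   ]
 [ 0.274 -0.962  0.   ]
 [-0.    -0.001 -1.   ]] [ 1.18492877  0.47727341  0.02240185  1.55572752 -0.01150609  1.10925048
 -0.08308967]
[[  4246.34819483   4447.38704873]
 [ 34344.84863786  34309.06164631]
 [ -6708.27315123  -9104.06810151]
 [-31804.75520095 -28883.8610629 ]
 [ -2784.88528523  -4759.46132632]]
```

View pics/w1.png

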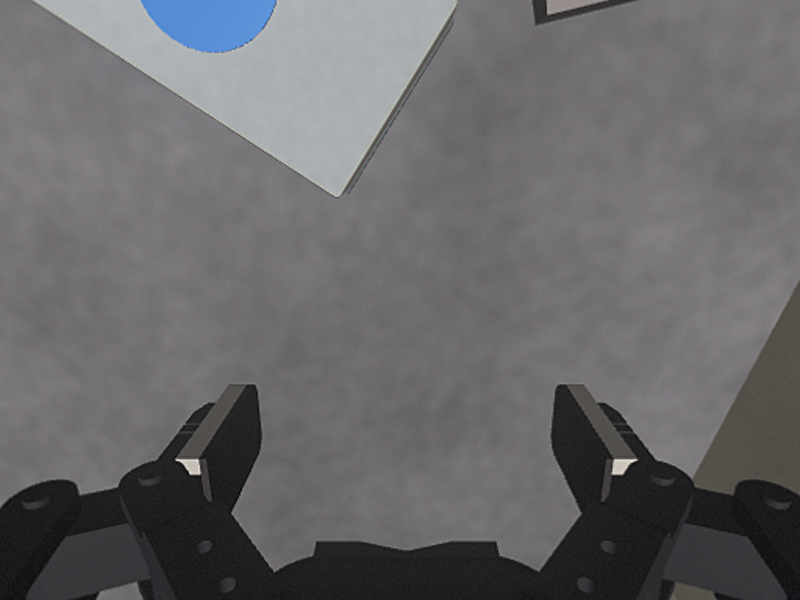

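The wrist view shows only the open fingers, at about (230,430) and (580,430). The move was refused because every row needs all seven keys.

Emit:
{"fn": "step_arm", "kwargs": {
  "moves": [
    {"rx": 0,"ry": 0,"rz": 0,"dx": 0,"dy": 0,"dz": -50,"gripper": 1},
    {"rx": 0,"ry": 0,"rz": 0,"dx": 0,"dy": 0,"dz": -50,"gripper": 1},
    {"rx": 0,"ry": 0,"rz": 0,"dx": 41,"dy": -33.5,"dz": -20,"gripper": 1},
    {"rx": 0,"ry": 0,"rz": 0,"dx": 41,"dy": -33.5,"dz": -10,"gripper": 1},
    {"rx": 0,"ry": 0,"rz": 0,"dx": 41,"dy": -33.5,"dz": 0,"gripper": 1},
    {"rx": 0,"ry": 0,"rz": 0,"dx": 41,"dy": -33.5,"dz": 0,"gripper": 1},
    {"rx": 0,"ry": 0,"rz": 0,"dx": 41,"dy": -33.5,"dz": 0,"gripper": 1},
    {"rx": 0,"ry": 0,"rz": 0,"dx": 41,"dy": -33.5,"dz": 0,"gripper": 1},
    {"rx": 0,"ry": 0,"rz": 0,"dx": 41,"dy": -33.5,"dz": 0,"gripper": 1},
    {"rx": 0,"ry": 0,"rz": 0,"dx": 41,"dy": -33.5,"dz": 0,"gripper": 1},
    {"rx": 0,"ry": 0,"rz": 0,"dx": 41,"dy": -33.5,"dz": 0,"gripper": 1},
    {"rx": 0,"ry": 0,"rz": 0,"dx": 41,"dy": -33.5,"dz": 0,"gripper": 1},
    {"rx": 0,"ry": 0,"rz": 0,"dx": 41,"dy": -33.5,"dz": 0,"gripper": 1},
    {"rx": 0,"ry": 0,"rz": 0,"dx": 41,"dy": -33.5,"dz": 0,"gripper": 1}
  ]
}}

```text
clock: 2.1
tcp_pos: [0.5487, -0.1263, 0.3835]
orientation: [3.111, 0.434, 0.001]
contact_force: [0.1, -1.1, -0.9]
grip_width: 0.0852
gripper_force: 0.0
```

Run:
```python
from h import *
o=r.get_obs();c=r.camera_info("wrist")
M=Ro.from_rotvec(o["orientation"]).as_matrix();print(o["clock"],o["tcp_pos"],np.round(M,3),o["joints"])
R=cv2.Rodrigues(c["rvec"])[0];C=-R.T@np.ravel(c["tvec"]);print("cam in tool",M.T@(C-o["tcp_pos"]),M.T@R[2])
print(M.T@(np.array([.672,.0476,.385])-o["tcp_pos"]))
```

```text
2.1 [ 0.54873839 -0.12630687  0.38352666] [[ 0.962  0.274  0.   ]
 [ 0.274 -0.962 -0.   ]
 [ 0.     0.    -1.   ]] [ 0.4187134   0.21921907 -0.36406623  1.63394306  0.08074028  1.30271731
 -1.25212064]
cam in tool [ 0.07747576  0.00113242 -0.1195836 ] [-2.99071438e-01 -7.75002642e-04  9.54230409e-01]
[ 0.16617964 -0.13349658 -0.00147836]
```

Emit:
{"fn": "step_arm", "kwargs": {
  "moves": [
    {"rx": 0,"ry": 0,"rz": 0,"dx": 41.5,"dy": -33.4,"dz": 0,"gripper": 1},
    {"rx": 0,"ry": 0,"rz": 0,"dx": 41.5,"dy": -33.4,"dz": 0,"gripper": 1},
    {"rx": 0,"ry": 0,"rz": 0,"dx": 41.5,"dy": -33.4,"dz": 0,"gripper": 1},
    {"rx": 0,"ry": 0,"rz": 0,"dx": 41.5,"dy": -33.4,"dz": 0,"gripper": 1},
    {"rx": 0,"ry": 0,"rz": -10,"dx": 0,"dy": 0,"dz": 0,"gripper": 1},
    {"rx": 0,"ry": 0,"rz": -10,"dx": 0,"dy": 0,"dz": 0,"gripper": 1},
    {"rx": 0,"ry": 0,"rz": -10,"dx": 0,"dy": 0,"dz": 0,"gripper": 1},
    {"rx": 0,"ry": 0,"rz": -10,"dx": 0,"dy": 0,"dz": 0,"gripper": 1},
    {"rx": 0,"ry": 0,"rz": -10,"dx": 0,"dy": 0,"dz": 0,"gripper": 1},
    {"rx": 0,"ry": 0,"rz": -10,"dx": 0,"dy": 0,"dz": 0,"gripper": 1},
    {"rx": 0,"ry": 0,"rz": -10,"dx": 0,"dy": 0,"dz": 0,"gripper": 1},
    {"rx": 0,"ry": 0,"rz": -10,"dx": 0,"dy": 0,"dz": 0,"gripper": 1},
    {"rx": 0,"ry": 0,"rz": -10,"dx": 0,"dy": 0,"dz": 0,"gripper": 1},
    {"rx": 0,"ry": 0,"rz": -10,"dx": 0,"dy": 0,"dz": 0,"gripper": 1},
    {"rx": 0,"ry": 0,"rz": -10,"dx": 0,"dy": 0,"dz": 0,"gripper": 1},
    {"rx": 0,"ry": 0,"rz": -10,"dx": 0,"dy": 0,"dz": 0,"gripper": 1},
    {"rx": 0,"ry": 0,"rz": -10,"dx": 0,"dy": 0,"dz": 0,"gripper": 1},
    {"rx": 0,"ry": 0,"rz": 0,"dx": 0,"dy": 0,"dz": 0,"gripper": 1}
  ]
}}

```text
clock: 4.35
tcp_pos: [0.671, 0.0461, 0.3831]
orientation: [-0.923, -3.002, -0.0]
contact_force: [0.2, -0.8, 0.2]
grip_width: 0.0854
gripper_force: 0.0
```

Run:
```python
from h import *
o=r.get_obs();c=r.camera_info("wrist");f=r.grab_frame("wrist")
M=Ro.from_rotvec(o["orientation"]).as_matrix();print(o["clock"],o["tcp_pos"],np.round(M,3),o["joints"])
np.save("wc.npy",np.r_[np.ravel(c["rvec"]),np.ravel(c["tvec"])])
p=[.71898,-.05293,-.01124]
P=np.array([[-48,100,281],[-95.5,100,233],[-100,-65,175],[-120,170,175],[-120,-170,175]])/1e3
print(proj(W(p,P),c)*1.5625)
cv2.imwrite("pics/w2.png",cv2.resize(f,(800,600),interpolation=cv2.INTER_CUBIC))
```

```text
4.35 [0.67103404 0.04608327 0.38306469] [[-0.827  0.562 -0.   ]
 [ 0.562  0.827  0.   ]
 [ 0.    -0.    -1.   ]] [ 0.39393517  0.52171913 -0.86708292  1.34500183  0.3923795   1.45055392
  0.52220311]
[[409.66117357 305.86924226]
 [359.81095637 206.79115516]
 [169.22803322 322.72256343]
 [438.99451959  96.28584835]
 [ 40.1141904  376.88427843]]
```

View pics/w2.png

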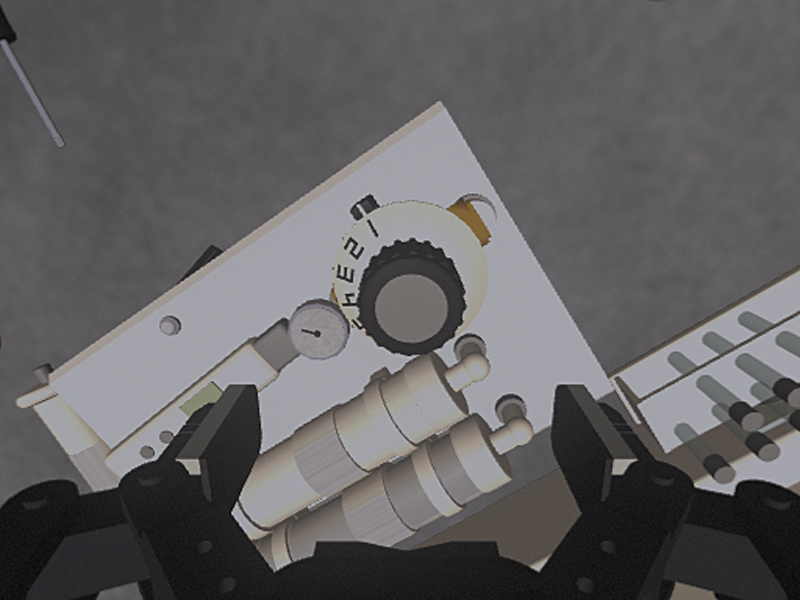

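The knob top is at (411,307), the tab at (364,203), the lens at (170,325) and the deck front corners at (440,103) and (50,378). The numerals 1, 2, 3 and 4 are at (374,229), (353,245), (344,272) and (347,298). I'll refit the pose from both cameras and measure the sleeve angle.

Run:
```python
from h import *
ct=r.camera_info("top");cw=dict(r.camera_info("wrist"));w=np.load("wc.npy");cw["rvec"],cw["tvec"]=w[:3],w[3:]
px=np.array([[63,40],[38,488],[737,512],[737,62],[521,466],[185,272],[181,412]]);px=(px+.5)/5.6-.5+[208,78]
P=np.array([[120,170,175],[-120,170,175],[-120,-170,175],[120,-170,175],[-100,-65,175],[-48,100,281],[-95.5,100,233]])/1e3
pw=(np.array([[440,103],[50,378],[170,325],[411,307],[364,202]])+.5)/1.5625-.5
I=[1,2,4,5,6]
g=lambda p:np.r_[(proj(W(p,P),ct)-px).ravel(),(proj(W(p,P[I]),cw)-pw).ravel()]
s=least_squares(g,[.72,-.05,0],loss='soft_l1');print(s.x,np.round(s.fun.reshape(-1,2),1))
np.save("pose.npy",s.x)
for n,q in dict(grip=[-48,100,261],rock=[-104,-65,134],lip=[-120,-65,150],on=[-104-12,-65+26,134-12]).items(): print(n,W(s.x,np.array(q)/1e3))
# numerals
nu=(np.array([[374,229],[353,245],[344,272],[347,298]])+.5)/1.5625-.5
for k in range(4):
    q=least_squares(lambda t:proj(W(s.x,[[-.048-.0365*np.cos(t[0]),.1-.0365*np.sin(t[0]),.2345+t[1]]]),cw)[0]-nu[k],[.4*k,0]);print(k+1,np.degrees(q.x[0]),q.x[1])
```

```text
[ 0.71997508 -0.05246673 -0.00983578] [[ 0.1 -1.2]
 [-0.   0.1]
 [ 0.1  0.1]
 [-0.8 -1. ]
 [ 0.1 -0. ]
 [-0.4  0. ]
 [-0.  -0.7]
 [ 0.2 -3.6]
 [-5.1  0.2]
 [ 0.6 -0.7]
 [ 0.4  0.1]
 [-1.6  3.9]]
grip [[0.67296096 0.04800054 0.261     ]]
rock [[ 0.61534079 -0.11644068  0.134     ]]
lip [[ 0.59934157 -0.11628331  0.15      ]]
on [[ 0.6035971  -0.09032391  0.122     ]]
1 -2.6729457559805234 0.015773520816937493
2 29.308905625109286 -0.014627171953270254
3 45.93275625111135 0.007192995459837493
4 71.09200184516259 0.0032941083333583674
```

Emit:
{"fn": "step_arm", "kwargs": {
  "moves": [
    {"rx": 0,"ry": 0,"rz": 0,"dx": -0.6,"dy": 2.7,"dz": 40,"gripper": 1},
    {"rx": 0,"ry": 0,"rz": 0,"dx": 0,"dy": 0,"dz": 40,"gripper": 1},
    {"rx": 0,"ry": 0,"rz": 0,"dx": 0,"dy": 0,"dz": 25,"gripper": 1},
    {"rx": 0,"ry": 0,"rz": 0,"dx": 0,"dy": 0,"dz": 10,"gripper": 1},
    {"rx": 0,"ry": 0,"rz": 0,"dx": 0,"dy": 0,"dz": 0,"gripper": 1},
    {"rx": 0,"ry": 0,"rz": 0,"dx": 0,"dy": 0,"dz": 0,"gripper": 0.3},
    {"rx": 0,"ry": 0,"rz": 0,"dx": 0,"dy": 0,"dz": 0,"gripper": 0.3},
    {"rx": 0,"ry": 0,"rz": 0,"dx": 0,"dy": 0,"dz": 0,"gripper": 0.3}
  ],
  "grip_force": 40
}}

```text
clock: 5.4
tcp_pos: [0.6733, 0.0483, 0.269]
orientation: [0.921, 3.003, 0.001]
contact_force: [-0.3, 0.8, -0.0]
grip_width: 0.0557
gripper_force: 0.0
```

Emit:
{"fn": "step_arm", "kwargs": {
  "moves": [
    {"rx": 0,"ry": 0,"rz": 0,"dx": 0,"dy": 0,"dz": 0,"gripper": -0.5},
    {"rx": 0,"ry": 0,"rz": 0,"dx": 0,"dy": 0,"dz": 0,"gripper": -0.5},
    {"rx": 0,"ry": 0,"rz": 0,"dx": 0,"dy": 0,"dz": 0,"gripper": -0.5},
    {"rx": 0,"ry": 0,"rz": 0,"dx": 0,"dy": 0,"dz": 0,"gripper": -0.5}
  ]
}}

```text
clock: 5.9
tcp_pos: [0.673, 0.0479, 0.2691]
orientation: [0.921, 3.003, -0.001]
contact_force: [-2.8, -2.7, 5.7]
grip_width: 0.0494
gripper_force: 41.4
```

Emit:
{"fn": "step_arm", "kwargs": {
  "moves": [
    {"rx": 0,"ry": 0,"rz": 6,"dx": 0,"dy": 0,"dz": 0,"gripper": -0.5},
    {"rx": 0,"ry": 0,"rz": 6,"dx": 0,"dy": 0,"dz": 0,"gripper": -0.5},
    {"rx": 0,"ry": 0,"rz": 6,"dx": 0,"dy": 0,"dz": 0,"gripper": -0.5},
    {"rx": 0,"ry": 0,"rz": 6,"dx": 0,"dy": 0,"dz": 0,"gripper": -0.5},
    {"rx": 0,"ry": 0,"rz": 6,"dx": 0,"dy": 0,"dz": 0,"gripper": -0.5},
    {"rx": 0,"ry": 0,"rz": 6,"dx": 0,"dy": 0,"dz": 0,"gripper": -0.5},
    {"rx": 0,"ry": 0,"rz": 6,"dx": 0,"dy": 0,"dz": 0,"gripper": -0.5},
    {"rx": 0,"ry": 0,"rz": 6,"dx": 0,"dy": 0,"dz": 0,"gripper": -0.5},
    {"rx": 0,"ry": 0,"rz": 6,"dx": 0,"dy": 0,"dz": 0,"gripper": -0.5},
    {"rx": 0,"ry": 0,"rz": 6,"dx": 0,"dy": 0,"dz": 0,"gripper": -0.5},
    {"rx": 0,"ry": 0,"rz": 6,"dx": 0,"dy": 0,"dz": 0,"gripper": -0.5},
    {"rx": 0,"ry": 0,"rz": 6,"dx": 0,"dy": 0,"dz": 0,"gripper": -0.5},
    {"rx": 0,"ry": 0,"rz": 0,"dx": 0,"dy": 0,"dz": 0,"gripper": -0.5},
    {"rx": 0,"ry": 0,"rz": 0,"dx": 0,"dy": 0,"dz": 0,"gripper": -0.5}
  ]
}}

```text
clock: 7.65
tcp_pos: [0.6724, 0.0476, 0.2691]
orientation: [2.511, 1.888, -0.003]
contact_force: [-4.4, -2.1, 6.5]
grip_width: 0.0492
gripper_force: 41.6
```

Run:
```python
from h import *
o=r.get_obs();f=r.grab_frame("wrist")
M=Ro.from_rotvec(o["orientation"]).as_matrix();print(o["moment"],np.degrees(np.arctan2(M[1,0],M[0,0])),o["joints"])
cv2.imwrite("pics/w3.png",cv2.resize(f,(800,600),interpolation=cv2.INTER_CUBIC))
```

```text
[-0.48457318  0.9956866   0.01752702] 73.8789822506182 [ 0.22438937  0.52482441 -0.56821085  1.50780853  0.29510303  1.19643396
 -0.67282684]
```

View pics/w3.png

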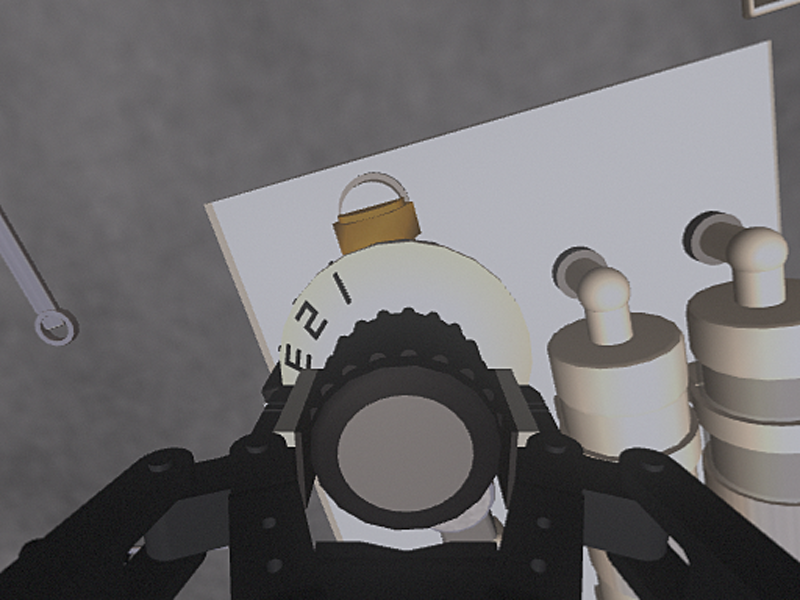

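The grip turned 71.9°. Numerals 1 to 3 are now past the tab at (272,380), and 4 is hidden at the finger. Next I release, lift and check.

Emit:
{"fn": "step_arm", "kwargs": {
  "moves": [
    {"rx": 0,"ry": 0,"rz": 0,"dx": 0,"dy": 0,"dz": 0,"gripper": 0.5},
    {"rx": 0,"ry": 0,"rz": 0,"dx": 0,"dy": 0,"dz": 0,"gripper": 0.7},
    {"rx": 0,"ry": 0,"rz": 0,"dx": 0,"dy": 0,"dz": 0,"gripper": 0.7},
    {"rx": 0,"ry": 0,"rz": 0,"dx": 0,"dy": 0,"dz": -30,"gripper": 0.7},
    {"rx": 0,"ry": 0,"rz": 0,"dx": 0,"dy": 0,"dz": -50,"gripper": 0.7},
    {"rx": 0,"ry": 0,"rz": 0,"dx": 0,"dy": 0,"dz": -50,"gripper": 0.7},
    {"rx": 0,"ry": 0,"rz": 0,"dx": 0,"dy": 0,"dz": 0,"gripper": 0.7}
  ]
}}

```text
clock: 8.57
tcp_pos: [0.6747, 0.0494, 0.4035]
orientation: [2.507, 1.887, 0.012]
contact_force: [-0.3, 0.2, 0.5]
grip_width: 0.0726
gripper_force: 0.0
```

```bash
cat > fk.py <<'E'
import numpy as np
from scipy.spatial.transform import Rotation as Ro
from scipy.optimize import least_squares
E_=np.eye(3)
def chain(q,p,sg):
    # z y z y z y z ; offsets
    ax=[2,1,2,1,2,1,2]; off=[[0,0,p[0]],[p[7],0,0],[0,0,p[1]],[p[4],0,0],[0,0,p[2]],[p[5],0,0],[p[6],0,p[3]]]
    # off applied after joint i
    M=Ro.from_euler('z',p[8]);t=np.zeros(3);pts=[]
    off=[[p[7],0,p[0]],[0,0,0],[p[4],0,p[1]],[-p[5],0,0],[p[9],0,p[2]],[p[6],0,0],[0,0,p[3]]]
    for i in range(7):
        M=M*Ro.from_rotvec(E_[ax[i]]*sg[i]*q[i]);t=t+M.apply(off[i]);pts.append(t)
    return t,M*Ro.from_euler('z',p[10]),pts
E
python3 - <<'E'
from h import *
from fk import *
import itertools
o=r.get_obs();print(o["clock"],o["tcp_pos"])
D=[([1.18492877,.47727341,.02240185,1.55572752,-.01150609,1.10925048,-.08308967],[.1850425,-.64898905,.25298596],np.array([[.962,.274,0],[.274,-.962,0],[0,0,-1]])),
([.4187134,.21921907,-.36406623,1.63394306,.08074028,1.30271731,-1.25212064],[.54873839,-.12630687,.38352666],np.array([[.962,.274,0],[.274,-.962,0],[0,0,-1]])),
([.39393517,.52171913,-.86708292,1.34500183,.3923795,1.45055392,.52220311],[.67103404,.04608327,.38306469],np.array([[-.827,.562,0],[.562,.827,0],[0,0,-1]])),
([.22438937,.52482441,-.56821085,1.50780853,.29510303,1.19643396,-.67282684],[.6724,.0476,.2691],Ro.from_rotvec([2.511,1.888,-.003]).as_matrix()),
(o["joints"],o["tcp_pos"],Ro.from_rotvec(o["orientation"]).as_matrix())]
import json;json.dump([[list(map(float,a)),list(map(float,b)),c.tolist()] for a,b,c in D],open("D.json","w"))
best=[]
for s in itertools.product([1,-1],repeat=4):
  sg=[s[0],1,s[1],1,s[2],1,s[3]]
  for b,e in itertools.product([0,1.57,3.14,-1.57],repeat=2):
    def g(p):
        e_=[]
        for q,x,R in D:
            t,M,_=chain(q,p,sg);e_+=[*(t-x),*(.3*(M.as_matrix()-R)).ravel()]
        return np.r_[e_,.003*np.array(p)[[4,5,6,7,9]]]
    s_=least_squares(g,[.35,.4,.4,.3,0,0,0,0,b,0,e],max_nfev=40);best.append((s_.cost,sg,s_.x))
best.sort(key=lambda a:a[0])
for b in best[:4]: print(b[0],b[1],np.round(b[2],4))
json.dump([best[0][1],best[0][2].tolist()],open("model.json","w"))
c=r.camera_info("wrist");f=r.grab_frame("wrist")
p=np.load("pose.npy");u=proj(W(p,[[-.0955,.1,.233]]),c)[0].astype(int);print(u)
f=f[max(0,u[1]-60):u[1]+80,max(0,u[0]-60):u[0]+110]
cv2.imwrite("pics/w4.png",cv2.resize(f,None,fx=4,fy=4,interpolation=cv2.INTER_CUBIC))
E
```

```text
8.575 [0.6746637 0.0493529 0.4035254]
5.2867324349908755e-05 [-1, 1, -1, 1, -1, 1, -1] [-0.1628  0.5758  0.4339 -0.1328  0.0244 -0.1073  0.0166  0.0289 -0.0936
 -0.0766  1.4772]
5.2867324349910436e-05 [-1, 1, -1, 1, -1, 1, -1] [-0.1628  0.5758  0.4339 -0.1328  0.0244 -0.1073  0.0166  0.0289 -0.0936
 -0.0766  1.4772]
5.2867324349911005e-05 [-1, 1, -1, 1, -1, 1, -1] [-0.1628  0.5758  0.4339 -0.1328  0.0244 -0.1073  0.0166  0.0289 -0.0936
 -0.0766  1.4772]
5.286732434991167e-05 [-1, 1, -1, 1, -1, 1, -1] [-0.1628  0.5758  0.4339 -0.1328  0.0244 -0.1073  0.0166  0.0289 -0.0936
 -0.0766  1.4772]
[207 189]
```

View pics/w4.png

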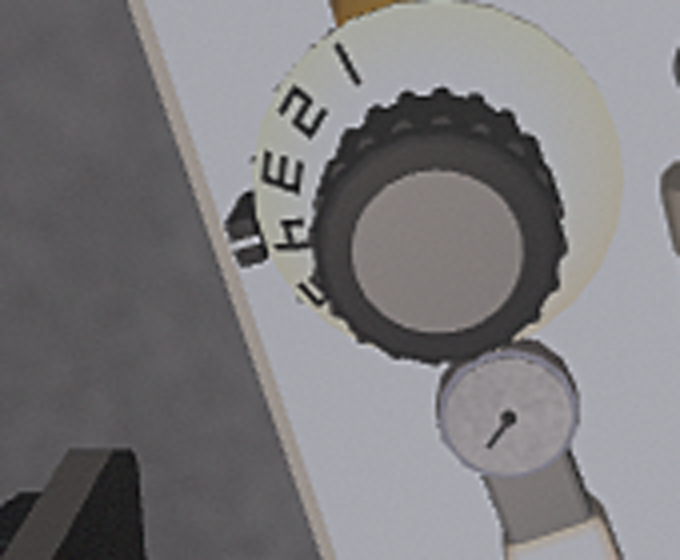

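The sleeve stands at 4 on the tab's white line, with the tab at about (245,235) in the crop. Now to the front of the lip.

Emit:
{"fn": "step_arm", "kwargs": {
  "moves": [
    {"rx": 0,"ry": 0,"rz": 0,"dx": -45.5,"dy": -32.5,"dz": 5,"gripper": 0},
    {"rx": 0,"ry": 0,"rz": 0,"dx": -45.5,"dy": -32.5,"dz": 10,"gripper": -1},
    {"rx": 0,"ry": 0,"rz": 0,"dx": -45.5,"dy": -32.5,"dz": 14,"gripper": -1},
    {"rx": 0,"ry": 0,"rz": 0,"dx": -45.5,"dy": -32.5,"dz": 14,"gripper": -1},
    {"rx": 0,"ry": 0,"rz": -10.6,"dx": 0,"dy": 0,"dz": 0,"gripper": -1},
    {"rx": 0,"ry": 0,"rz": -10.6,"dx": 0,"dy": 0,"dz": 0,"gripper": -1},
    {"rx": 0,"ry": 0,"rz": -10.6,"dx": 0,"dy": 0,"dz": 0,"gripper": -1},
    {"rx": 0,"ry": 0,"rz": -10.6,"dx": 0,"dy": 0,"dz": 0,"gripper": -1},
    {"rx": 0,"ry": 0,"rz": -10.6,"dx": 0,"dy": 0,"dz": 0,"gripper": -1},
    {"rx": 0,"ry": 0,"rz": -10.6,"dx": 0,"dy": 0,"dz": 0,"gripper": -1},
    {"rx": 0,"ry": 0,"rz": -10.6,"dx": 0,"dy": 0,"dz": 0,"gripper": -1},
    {"rx": 0,"ry": 0,"rz": -10.6,"dx": 0,"dy": 0,"dz": 0,"gripper": -1},
    {"rx": 0,"ry": 0,"rz": -10.6,"dx": 0,"dy": 0,"dz": 0,"gripper": -1},
    {"rx": 0,"ry": 0,"rz": -10.6,"dx": 0,"dy": 0,"dz": 0,"gripper": -1},
    {"rx": 0,"ry": -10,"rz": 0,"dx": 0,"dy": 0,"dz": 0,"gripper": -1},
    {"rx": 0,"ry": -10,"rz": 0,"dx": 0,"dy": 0,"dz": 0,"gripper": -1},
    {"rx": 0,"ry": -10,"rz": 0,"dx": 0,"dy": 0,"dz": 0,"gripper": -1},
    {"rx": 0,"ry": 0,"rz": 0,"dx": 0,"dy": 0,"dz": 0,"gripper": -1}
  ]
}}

```text
clock: 10.88
tcp_pos: [0.4937, -0.0913, 0.352]
orientation: [0.006, 2.624, -0.003]
contact_force: [-0.2, -0.2, 0.7]
grip_width: -0.0001
gripper_force: 0.0
```

```bash
cat > fit.py <<'E'
from h import *
from fk import *
import json
D=json.load(open("D.json"));o=r.get_obs();M=Ro.from_rotvec(o["orientation"]).as_matrix()
D.append([o["joints"].tolist(),o["tcp_pos"].tolist(),M.tolist()]);json.dump(D,open("D.json","w"))
sg,p0=json.load(open("model.json"))
def g(p):
    e=[]
    for q,x,R in D:
        t,T,_=chain(q,p,sg);e+=[*(t-x),*(.3*(T.as_matrix()-R)).ravel()]
    return np.r_[e,.003*np.array(p)[[4,5,6,7,9]]]
s=least_squares(g,[.35,.4,.4,.3,0,0,0,0,p0[8],0,p0[10]]);json.dump([sg,s.x.tolist()],open("model.json","w"))
print(o["clock"],o["tcp_pos"],"\n",np.round(M,3),np.round(o["joints"],3),"\n",s.cost,np.round(s.x,4),len(D))
E
python3 fit.py
```

```text
10.875 [ 0.49367115 -0.09130868  0.35197006] 
 [[-0.869  0.005  0.495]
 [ 0.004  1.    -0.003]
 [-0.495 -0.001 -0.869]] [ 0.905 -0.122 -0.73   2.125 -0.275  0.61   1.91 ] 
 0.00027085503439806043 [ 0.245   0.5615  0.4415  0.2796  0.0278 -0.0389  0.0132  0.01   -0.0873
 -0.0319  1.4854] 6
```

```bash
cat > ik.py <<'E'
from h import *
from fk import *
import json
sg,p=json.load(open("model.json"));rg=np.array([[-2.96,2.96],[-.34,2.1],[-1.41,1.46],[.24,2.44],[-1.37,4.51],[.17,1.92],[-2.96,2.96]])
def ik(t,R,q0,w=.3):
    def g(q):
        x,M,_=chain(q,p,sg);return np.r_[x-t,w*(M.as_matrix()-R).ravel(),.001*(q-q0)]
    s=least_squares(g,np.clip(q0,rg[:,0]+.01,rg[:,1]-.01),bounds=(rg[:,0],rg[:,1]));x,M,pts=chain(s.x,p,sg)
    return s.x,np.linalg.norm(x-t),np.degrees((M.inv()*Ro.from_matrix(R)).magnitude()),pts
E
python3 - <<'E'
from ik import *
q0=np.array([.905,-.122,-.73,2.125,-.275,.61,1.91])
al=np.array([.707,0,-.707]);ou=np.array([-.707,0,-.707]);con=np.array([.5993,-.0903,.15])+.022*al+.008*ou
rng=np.random.default_rng(0)
for yaw in(0,-30,30):
  for tl in(45,55,65,75,90):
    a=np.radians(tl);R=Ro.from_euler('z',yaw,degrees=True).as_matrix()@np.array([[-np.cos(a),0,np.sin(a)],[0,1,0],[-np.sin(a),0,-np.cos(a)]])
    tip=con+.006*R[:,2]+.011*R[:,0]; t=tip-.022*R[:,2]
    b=min((ik(t,R,q0 if i==0 else q0+rng.normal(0,.6,7)) for i in range(12)),key=lambda s:s[1]+s[2]/100)
    print(yaw,tl,np.round(t,3),np.round(b[0],2),round(b[1]*1e3,1),round(b[2],1),"wrist",np.round(b[3][5],2),"elbow",np.round(b[3][2],2))
E
```

```text
0 45 [ 0.59  -0.09   0.132] [ 1.06  0.98 -1.33  2.27  2.18  0.78 -0.1 ] 0.0 0.0 wrist [ 0.39 -0.09  0.33] elbow [ 0.22 -0.43  0.55]
0 55 [ 0.59  -0.09   0.129] [ 1.07  1.22 -1.41  2.34  2.48  1.02 -0.15] 0.0 0.0 wrist [ 0.36 -0.09  0.29] elbow [ 0.24 -0.48  0.43]
0 65 [ 0.59  -0.09   0.126] [ 1.07  1.41 -1.41  2.39  2.77  1.16 -0.15] 0.0 0.0 wrist [ 0.34 -0.09  0.24] elbow [ 0.25 -0.51  0.33]
0 75 [ 0.591 -0.09   0.122] [ 1.09  1.62 -1.41  2.41  3.04  1.23 -0.06] 0.0 0.0 wrist [ 0.32 -0.09  0.19] elbow [ 0.24 -0.52  0.21]
0 90 [ 0.593 -0.09   0.118] [ 1.18  1.97 -1.41  2.38  3.44  1.12  0.11] 0.0 0.0 wrist [ 0.31 -0.09  0.12] elbow [ 0.18 -0.49  0.02]
-30 45 [ 0.593 -0.081  0.132] [ 0.76  0.96 -1.26  2.23  2.03  1.25 -0.59] 0.0 0.0 wrist [0.42 0.02 0.33] elbow [ 0.33 -0.34  0.56]
-30 55 [ 0.592 -0.081  0.129] [ 0.74  1.26 -1.4   2.28  2.31  1.66 -0.56] 0.0 0.0 wrist [0.39 0.03 0.29] elbow [ 0.39 -0.38  0.41]
-30 65 [ 0.593 -0.081  0.126] [ 0.64  1.18 -1.18  2.32  2.48  1.7  -0.77] 0.0 0.0 wrist [0.37 0.05 0.24] elbow [ 0.42 -0.33  0.45]
-30 75 [ 0.593 -0.081  0.122] [ 0.51  1.15 -0.9
[... 179 characters left out ...]
.06 0.12] elbow [ 0.5  -0.11  0.49]
30 45 [ 0.593 -0.1    0.132] [ 1.21  0.9  -1.2   2.17  1.42  0.17  1.14] 0.0 0.0 wrist [ 0.42 -0.2   0.33] elbow [ 0.15 -0.43  0.59]
30 55 [ 0.592 -0.1    0.129] [ 1.32  1.26 -1.41  2.2   1.94  0.36  0.86] 0.0 0.0 wrist [ 0.39 -0.21  0.29] elbow [ 0.12 -0.53  0.41]
30 65 [ 0.593 -0.1    0.126] [ 1.36  1.42 -1.41  2.22  2.29  0.3   0.66] 0.0 0.0 wrist [ 0.37 -0.23  0.24] elbow [ 0.09 -0.56  0.33]
30 75 [ 0.593 -0.099  0.122] [ 1.41  1.59 -1.41  2.22  2.62  0.25  0.51] 0.0 0.0 wrist [ 0.36 -0.23  0.19] elbow [ 0.07 -0.57  0.23]
30 90 [ 0.595 -0.098  0.118] [ 1.45  1.76 -1.37  2.19  3.7   0.17 -0.38] 0.1 0.0 wrist [ 0.35 -0.24  0.12] elbow [ 0.05 -0.56  0.13]
```

Emit:
{"fn": "step_arm", "kwargs": {
  "moves": [
    {"rx": 0,"ry": -5,"rz": 0,"dx": 0,"dy": 0,"dz": 0,"gripper": -1},
    {"rx": 0,"ry": -5,"rz": 0,"dx": 0,"dy": 0,"dz": 0,"gripper": -1},
    {"rx": 0,"ry": -5,"rz": 0,"dx": 0,"dy": 0,"dz": 0,"gripper": -1},
    {"rx": 0,"ry": -5,"rz": 0,"dx": 0,"dy": 0,"dz": 0,"gripper": -1},
    {"rx": 0,"ry": 0,"rz": 0,"dx": 14,"dy": 0,"dz": 11,"gripper": -1},
    {"rx": 0,"ry": 0,"rz": 0,"dx": 14,"dy": 0,"dz": 11,"gripper": -1},
    {"rx": 0,"ry": 0,"rz": 0,"dx": 14,"dy": 0,"dz": 11,"gripper": -1},
    {"rx": 0,"ry": 0,"rz": 0,"dx": 14,"dy": 0,"dz": 11,"gripper": -1},
    {"rx": 0,"ry": 0,"rz": 0,"dx": 0,"dy": 0,"dz": 0,"gripper": -1}
  ]
}}

```text
clock: 12.0
tcp_pos: [0.4909, -0.0797, 0.3131]
orientation: [0.022, 2.315, 0.006]
contact_force: [-0.1, -0.5, 0.4]
grip_width: -0.0
gripper_force: 0.0
```

```bash
python3 fit.py
```

```text
12.0 [ 0.49089931 -0.07972003  0.31312276] 
 [[-0.677  0.014  0.736]
 [ 0.018  1.    -0.002]
 [-0.736  0.011 -0.677]] [ 0.743 -0.149 -0.595  2.401 -1.365  0.17   2.957] 
 0.0006322459853392922 [ 0.2599  0.5683  0.4354  0.2928  0.0349 -0.0495  0.03    0.0264 -0.0738
 -0.0351  1.5018] 7
```

```bash
cat > sim.py <<'E'
from ik import *
def RR(yaw,tl):
    a=np.radians(tl);return Ro.from_euler('z',yaw,degrees=True).as_matrix()@np.array([[-np.cos(a),0,np.sin(a)],[0,1,0],[-np.sin(a),0,-np.cos(a)]])
E
python3 - <<'E'
from sim import *
q=r.get_obs()["joints"];P=np.array([.5,-.09,.33])
seq=[(0,t,P) for t in(45,35,25,15)]+[(y,15,P) for y in range(-10,-91,-10)]+[(-90,t,P) for t in range(25,50,10)]+[(y,50,P) for y in range(-80,-19,10)]
T=np.array([.569,-.09,.109])
seq+=[(-20,50,P+(T-P)*k/8) for k in range(1,9)]
for y,t,x in seq:
    q,e,a,pts=ik(x,RR(y,t),q);print(y,t,np.round(x,2),np.round(q,2),round(e*1e3,1),round(a,1))
E
```

```text
0 45 [ 0.5  -0.09  0.33] [ 0.84 -0.14 -0.62  2.32 -1.06  0.31  2.7 ] 0.0 0.0
0 35 [ 0.5  -0.09  0.33] [ 0.95 -0.11 -0.76  2.21 -0.5   0.46  2.14] 0.0 0.0
0 25 [ 0.5  -0.09  0.33] [ 0.92 -0.04 -0.79  2.1  -0.18  0.65  1.82] 0.0 0.0
0 15 [ 0.5  -0.09  0.33] [ 0.83  0.06 -0.78  1.99  0.01  0.85  1.64] 0.0 0.0
-10 15 [ 0.5  -0.09  0.33] [ 0.79  0.05 -0.76  1.99  0.07  0.85  1.4 ] 0.0 0.0
-20 15 [ 0.5  -0.09  0.33] [ 0.75  0.06 -0.74  1.99  0.14  0.86  1.16] 0.0 0.0
-30 15 [ 0.5  -0.09  0.33] [ 0.7   0.06 -0.72  1.98  0.21  0.89  0.92] 0.0 0.0
-40 15 [ 0.5  -0.09  0.33] [ 0.65  0.08 -0.7   1.97  0.27  0.92  0.69] 0.0 0.0
-50 15 [ 0.5  -0.09  0.33] [ 0.6   0.09 -0.68  1.96  0.32  0.96  0.47] 0.0 0.0
-60 15 [ 0.5  -0.09  0.33] [ 0.56  0.12 -0.66  1.94  0.35  1.01  0.26] 0.0 0.0
-70 15 [ 0.5  -0.09  0.33] [ 0.51  0.14 -0.63  1.92  0.38  1.06  0.07] 0.0 0.0
-80 15 [ 0.5  -0.09  0.33] [ 0.48  0.16 -0.6   1.89  0.39  1.11 -0.11] 0.0 0.0
-90 15 [ 0.5  -0.09  0.33] [ 0.44  0.18 -0.58  1.87  0.39  1.17 -0.29] 0.0 0.0
-90 25 [ 0.5  -0.09  0.33] [ 0.34  0.2  -0.56  1.89  0.58  1.21 -0.46] 0.0 0.0
-9
[... 640 characters left out ...]
.5  -0.09  0.33] [ 0.37 -0.14 -0.37  2.38  1.35  0.18 -0.06] 0.0 0.0
-20 50 [ 0.51 -0.09  0.3 ] [ 0.37 -0.06 -0.4   2.4   1.83  0.22 -0.55] 0.0 0.0
-20 50 [ 0.52 -0.09  0.27] [ 0.4   0.04 -0.47  2.42  2.11  0.31 -0.83] 0.0 0.0
-20 50 [ 0.53 -0.09  0.25] [ 0.42  0.14 -0.52  2.44  2.25  0.42 -0.98] 0.0 0.0
-20 50 [ 0.53 -0.09  0.22] [ 0.61  0.32 -0.8   2.44  2.23  0.63 -0.94] 0.0 0.0
-20 50 [ 0.54 -0.09  0.19] [ 0.66  0.49 -0.92  2.44  2.24  0.82 -0.91] 0.0 0.0
-20 50 [ 0.55 -0.09  0.16] [ 0.61  0.6  -0.88  2.44  2.31  0.91 -0.95] 0.0 0.0
-20 50 [ 0.56 -0.09  0.14] [ 0.57  0.69 -0.85  2.43  2.37  0.99 -0.98] 0.0 0.0
-20 50 [ 0.57 -0.09  0.11] [ 0.54  0.78 -0.81  2.42  2.43  1.05 -1.  ] 0.0 0.0
```

Emit:
{"fn": "step_arm", "kwargs": {
  "moves": [
    {"rx": 0,"ry": 8,"rz": 0,"dx": 0,"dy": 0,"dz": 0,"gripper": -1},
    {"rx": 0,"ry": 8,"rz": 0,"dx": 0,"dy": 0,"dz": 0,"gripper": -1},
    {"rx": 0,"ry": 8,"rz": 0,"dx": 0,"dy": 0,"dz": 0,"gripper": -1},
    {"rx": 0,"ry": 8,"rz": 0,"dx": 0,"dy": 0,"dz": 0,"gripper": -1},
    {"rx": 2.6,"ry": 0,"rz": 9.6,"dx": 0,"dy": 0,"dz": 0,"gripper": -1},
    {"rx": 2.6,"ry": 0,"rz": 9.6,"dx": 0,"dy": 0,"dz": 0,"gripper": -1},
    {"rx": 2.6,"ry": 0,"rz": 9.6,"dx": 0,"dy": 0,"dz": 0,"gripper": -1},
    {"rx": 2.6,"ry": 0,"rz": 9.6,"dx": 0,"dy": 0,"dz": 0,"gripper": -1},
    {"rx": 2.6,"ry": 0,"rz": 9.6,"dx": 0,"dy": 0,"dz": 0,"gripper": -1},
    {"rx": 2.6,"ry": 0,"rz": 9.6,"dx": 0,"dy": 0,"dz": 0,"gripper": -1},
    {"rx": 2.6,"ry": 0,"rz": 9.6,"dx": 0,"dy": 0,"dz": 0,"gripper": -1},
    {"rx": 2.6,"ry": 0,"rz": 9.6,"dx": 0,"dy": 0,"dz": 0,"gripper": -1},
    {"rx": 2.6,"ry": 0,"rz": 9.6,"dx": 0,"dy": 0,"dz": 0,"gripper": -1},
    {"rx": 0,"ry": -10,"rz": 0,"dx": 0,"dy": 0,"dz": 0,"gripper": -1},
    {"rx": 0,"ry": -10,"rz": 0,"dx": 0,"dy": 0,"dz": 0,"gripper": -1},
    {"rx": 0,"ry": -10,"rz": 0,"dx": 0,"dy": 0,"dz": 0,"gripper": -1},
    {"rx": 0,"ry": 0,"rz": 0,"dx": 0,"dy": 0,"dz": 0,"gripper": -1}
  ]
}}

```text
clock: 14.12
tcp_pos: [0.4975, -0.0595, 0.3142]
orientation: [1.704, 1.713, -0.463]
contact_force: [-0.2, -0.5, 0.4]
grip_width: 0.0001
gripper_force: 0.0
```

```bash
python3 fit.py
```

```text
14.125 [ 0.49752249 -0.05951387  0.31417063] 
 [[ 0.076  0.975  0.207]
 [ 0.738  0.085 -0.669]
 [-0.67   0.204 -0.714]] [ 0.485  0.32  -1.09   2.031  1.019  1.444 -1.023] 
 0.0009530384384751302 [ 0.2642  0.534   0.4367  0.2835 -0.0025 -0.004  -0.0104  0.0303 -0.0644
  0.005   1.5124] 8
```

```bash
cat > plan.py <<'E'
from sim import *
import sys
def plan(y,t,x):
    o=r.get_obs();M=Ro.from_rotvec(o["orientation"]).as_matrix();R=RR(y,t)
    rv=np.degrees(Ro.from_matrix(M.T@R).as_rotvec());d=R.T@(np.array(x)-o["tcp_pos"])*1e3
    q=o["joints"];q2=ik(o["tcp_pos"],R,q);q3=ik(np.array(x),R,q2[0])
    print("rot",np.round(rv,1),"then shift",np.round(d,1),np.round(q2[0],2),round(q2[2],1),np.round(q3[0],2),round(q3[1]*1e3,1),round(q3[2],1))
plan(*map(float,sys.argv[1:3]),list(map(float,sys.argv[3:6])))
E
python3 plan.py -40 48 .55 -.085 .2; python3 plan.py -30 50 .565 -.085 .107
```

```text
rot [-24.3   0.1 -39.4] then shift [ 47.   14.2 118.4] [ 0.7  -0.   -1.05  2.29  1.21  0.72 -0.38] 0.0 [ 0.51  0.42 -0.91  2.33  1.72  0.96 -0.83] 0.0 0.0
rot [-32.4  -0.6 -45.5] then shift [112.9  11.7 187.7] [ 0.66 -0.08 -0.89  2.36  1.35  0.48 -0.36] 0.0 [ 0.46  0.69 -0.8   2.41  2.19  1.08 -1.05] 0.0 0.0
```

Emit:
{"fn": "step_arm", "kwargs": {
  "moves": [
    {"rx": -4.9,"ry": 0,"rz": -7.9,"dx": 0,"dy": 0,"dz": 0,"gripper": -1},
    {"rx": -4.9,"ry": 0,"rz": -7.9,"dx": 0,"dy": 0,"dz": 0,"gripper": -1},
    {"rx": -4.9,"ry": 0,"rz": -7.9,"dx": 0,"dy": 0,"dz": 0,"gripper": -1},
    {"rx": -4.9,"ry": 0,"rz": -7.9,"dx": 0,"dy": 0,"dz": 0,"gripper": -1},
    {"rx": -4.9,"ry": 0,"rz": -7.9,"dx": 0,"dy": 0,"dz": 0,"gripper": -1},
    {"rx": 0,"ry": 0,"rz": 0,"dx": 7.8,"dy": 2.4,"dz": 19.7,"gripper": -1},
    {"rx": 0,"ry": 0,"rz": 0,"dx": 7.8,"dy": 2.4,"dz": 19.7,"gripper": -1},
    {"rx": 0,"ry": 0,"rz": 0,"dx": 7.8,"dy": 2.4,"dz": 19.7,"gripper": -1},
    {"rx": 0,"ry": 0,"rz": 0,"dx": 7.8,"dy": 2.4,"dz": 19.7,"gripper": -1},
    {"rx": 0,"ry": 0,"rz": 0,"dx": 7.8,"dy": 2.4,"dz": 19.7,"gripper": -1},
    {"rx": 0,"ry": 0,"rz": 0,"dx": 7.8,"dy": 2.4,"dz": 19.7,"gripper": -1},
    {"rx": 0,"ry": 0,"rz": 0,"dx": 0,"dy": 0,"dz": 0,"gripper": -1}
  ]
}}

```text
clock: 15.62
tcp_pos: [0.5495, -0.0919, 0.2016]
orientation: [0.805, 2.185, -0.36]
contact_force: [-0.5, -0.3, 0.1]
grip_width: 0.0002
gripper_force: 0.0
```

```bash
python3 fit.py; python3 plan.py -30 50 .55 -.085 .09;python3 plan.py -15 50 .55 -.085 .09; python3 plan.py -15 60 .55 -.085 .09
```

```text
15.625 [ 0.54952699 -0.0919486   0.20160857] 
 [[-0.507  0.649  0.567]
 [ 0.433  0.761 -0.484]
 [-0.745 -0.    -0.667]] [ 0.615  0.451 -1.069  2.303  1.642  1.066 -0.73 ] 
 0.0012245145363342258 [ 0.2543  0.5318  0.4352  0.2837 -0.0111  0.0083 -0.0174  0.0303 -0.0589
  0.0078  1.519 ] 9
rot [-7.9 -1.8 -6.9] then shift [87.5  6.3 69.4] [ 0.75  0.46 -1.13  2.39  1.91  0.94 -0.77] 0.0 [ 0.69  0.97 -1.2   2.44  2.15  1.43 -0.84] 4.1 0.3
rot [-19.3  -1.8 -16.7] then shift [86.4  6.8 70.7] [ 0.98  0.52 -1.25  2.42  2.15  0.77 -0.64] 0.0 [ 0.85  0.96 -1.2   2.44  2.34  1.17 -0.62] 19.3 1.3
rot [-20.7 -11.6 -15. ] then shift [97.3  6.8 54.6] [ 0.96  0.66 -1.31  2.44  2.29  1.01 -0.68] 2.1 [ 0.82  1.09 -1.18  2.44  2.54  1.37 -0.64] 48.5 2.6
```

```bash
cat > plan2.py <<'E'
from sim import *
n=np.array([.7071,0,.7071])
con=W(np.load("pose.npy"),[[-.1044,-.065+.029,.1344]])[0]-.008*n   # ON face, pressed
def tgt(yaw,tilt,out):
    z=RR(yaw,tilt)[:,2];y=np.cross(n,z);y/=np.linalg.norm(y);y*=np.sign(y[1]);x=np.cross(y,z);R=np.c_[x,y,z]
    return con-out*n-.018*z+.011*x,R
if __name__=="__main__":
    o=r.get_obs();M=Ro.from_rotvec(o["orientation"]).as_matrix()
    print("con",con)
    for y,t in((-40,55),(-40,62),(-30,55),(-30,62),(-50,62)):
        T,R=tgt(y,t,.035);T0,_=tgt(y,t,0)
        a=ik(T,R,o["joints"]);b=ik(T0,R,a[0])
        rv=np.degrees(Ro.from_matrix(M.T@R).as_rotvec())
        print(y,t,"z.n",round(R[:,2]@n,2),"T",np.round(T,3),np.round(T0,3),"rot",np.round(rv,1),np.round(a[0],2),round(a[1]*1e3,1),round(a[2],1),np.round(b[0],2),round(b[1]*1e3,1),round(b[2],1))
E
python3 plan2.py
```

```text
con [ 0.60956924 -0.08743815  0.1287432 ]
-40 55 z.n 0.04 T [ 0.566 -0.078  0.106] [ 0.591 -0.078  0.131] rot [  1.2  -6.8 -27.3] [ 0.38  0.75 -0.85  2.39  2.03  1.33 -0.66] 0.0 0.0 [ 0.4   0.7  -0.87  2.33  1.98  1.27 -0.57] 0.0 0.0
-40 62 z.n 0.15 T [ 0.566 -0.078  0.104] [ 0.591 -0.078  0.129] rot [  2.9 -13.7 -27.5] [ 0.29  0.81 -0.79  2.42  2.11  1.5  -0.77] 0.0 0.0 [ 0.32  0.76 -0.81  2.36  2.08  1.43 -0.68] 0.0 0.0
-30 55 z.n 0.1 T [ 0.565 -0.081  0.106] [ 0.59  -0.081  0.131] rot [ -6.9  -8.3 -27.3] [ 0.64  0.95 -1.17  2.44  2.2   1.49 -0.53] 3.0 0.2 [ 0.67  0.91 -1.21  2.39  2.16  1.44 -0.46] 0.0 0.0
-30 62 z.n 0.21 T [ 0.565 -0.081  0.103] [ 0.59  -0.081  0.128] rot [ -6.  -15.3 -27.1] [ 0.57  1.01 -1.1   2.44  2.3   1.65 -0.58] 17.4 1.2 [ 0.6   0.96 -1.14  2.43  2.29  1.6  -0.54] 0.0 0.0
-50 62 z.n 0.07 T [ 0.567 -0.076  0.104] [ 0.592 -0.076  0.129] rot [ 11.5 -11.1 -27.2] [ 0.21  0.81 -0.76  2.33  1.91  1.52 -0.71] 0.0 0.0 [ 0.24  0.77 -0.78  2.27  1.88  1.48 -0.61] 0.0 0.0
```

Emit:
{"fn": "step_arm", "kwargs": {
  "moves": [
    {"rx": 1,"ry": -4.5,"rz": -9.2,"dx": 0,"dy": 0,"dz": 0,"gripper": -1},
    {"rx": 1,"ry": -4.5,"rz": -9.2,"dx": 0,"dy": 0,"dz": 0,"gripper": -1},
    {"rx": 1,"ry": -4.5,"rz": -9.2,"dx": 0,"dy": 0,"dz": 0,"gripper": -1},
    {"rx": 0,"ry": 0,"rz": 0,"dx": 0,"dy": 0,"dz": 0,"gripper": -1}
  ]
}}

```text
clock: 16.12
tcp_pos: [0.5493, -0.0899, 0.2024]
orientation: [0.231, 2.129, -0.714]
contact_force: [0.2, 0.0, 0.1]
grip_width: -0.0
gripper_force: 0.0
```

```bash
cat > p3.py <<'E'
from plan2 import *
o=r.get_obs();M=Ro.from_rotvec(o["orientation"]).as_matrix();x=o["tcp_pos"];R=tgt(-40,62,0)[1]
print(x,np.round(M,2),np.round(o["joints"],2),"rot",np.degrees(Ro.from_matrix(M.T@R).as_rotvec()).round(1))
tip=x+.018*M[:,2]-.011*M[:,0]
print("tip-con: al,y,out",np.round(1e3*np.array([(tip-con)@[.7071,0,-.7071],(tip-con)[1],-(tip-con)@n]),1),"F.n",round(o["contact_force"]@n,1))
for nm,out in(("stage",.035),("touch",.012),("press",0)): print(nm,np.round(M.T@(con-out*n-tip)*1e3,1))
print("below",np.round(M.T@([.55,-.085,.108]-x)*1e3,1))
print("press dir n in tool",np.round(M.T@n,3))
E
python3 p3.py
```

```text
[ 0.54932447 -0.08991421  0.20244985] [[-0.62  0.4   0.68]
 [-0.09  0.82 -0.57]
 [-0.78 -0.41 -0.47]] [ 0.41  0.54 -0.95  2.4   1.86  1.35 -0.53] rot [ 0.1 -0.   0.2]
tip-con: al,y,out [-81.4 -11.7 -23. ] F.n 0.2
stage [65.9 56.5 50.9]
touch [43.2 56.4 54.3]
press [31.3 56.3 56. ]
below [73.1 42.8 42.1]
press dir n in tool [-0.989 -0.004  0.146]
```

Emit:
{"fn": "step_arm", "kwargs": {
  "moves": [
    {"rx": 0,"ry": 0,"rz": 0,"dx": 14.6,"dy": 8.6,"dz": 8.4,"gripper": -1},
    {"rx": 0,"ry": 0,"rz": 0,"dx": 14.6,"dy": 8.6,"dz": 8.4,"gripper": -1},
    {"rx": 0,"ry": 0,"rz": 0,"dx": 14.6,"dy": 8.6,"dz": 8.4,"gripper": -1},
    {"rx": 0,"ry": 0,"rz": 0,"dx": 14.6,"dy": 8.6,"dz": 8.4,"gripper": -1},
    {"rx": 0,"ry": 0,"rz": 0,"dx": 14.6,"dy": 8.6,"dz": 8.4,"gripper": -1},
    {"rx": 0,"ry": 0,"rz": 0,"dx": 0,"dy": 0,"dz": 0,"gripper": -1}
  ]
}}

```text
clock: 16.88
tcp_pos: [0.551, -0.0852, 0.1078]
orientation: [0.236, 2.129, -0.713]
contact_force: [0.5, -0.5, 0.8]
grip_width: 0.0002
gripper_force: 0.0
```

```bash
python3 p3.py
```

```text
[ 0.55104705 -0.08524129  0.10777686] [[-0.62  0.41  0.68]
 [-0.08  0.82 -0.57]
 [-0.78 -0.41 -0.47]] [ 0.3   0.8  -0.84  2.4   2.02  1.52 -0.7 ] rot [ 0.  -0.1  0. ]
tip-con: al,y,out [-13.3  -7.1  42.7] F.n 0.9
stage [-6.7 13.4  7.8]
touch [-29.4  13.4  11.2]
press [-41.3  13.4  12.9]
below [ 0.5 -0.3 -0.9]
press dir n in tool [-0.989 -0.001  0.145]
```

Emit:
{"fn": "step_arm", "kwargs": {
  "moves": [
    {"rx": 0,"ry": 0,"rz": 0,"dx": -2.5,"dy": 6.7,"dz": 4,"gripper": -1},
    {"rx": 0,"ry": 0,"rz": 0,"dx": -4.2,"dy": 6.7,"dz": 3.8,"gripper": -1},
    {"rx": 0,"ry": 0,"rz": 0,"dx": -10,"dy": 0,"dz": 1.5,"gripper": -1},
    {"rx": 0,"ry": 0,"rz": 0,"dx": -8.7,"dy": 0,"dz": 1.3,"gripper": -1},
    {"rx": 0,"ry": 0,"rz": 0,"dx": 0,"dy": 0,"dz": 0,"gripper": -1}
  ]
}}

```text
clock: 17.5
tcp_pos: [0.5798, -0.0769, 0.1187]
orientation: [0.231, 2.125, -0.713]
contact_force: [0.2, 0.1, 0.7]
grip_width: -0.0002
gripper_force: 0.0
```

```bash
python3 p3.py
python3 - <<'E'
from h import *
cv2.imwrite("pics/w5.png",cv2.resize(r.grab_frame("wrist"),(800,600),interpolation=cv2.INTER_CUBIC))
E
```

```text
[ 0.57981911 -0.07691712  0.11869601] [[-0.61  0.4   0.68]
 [-0.09  0.82 -0.57]
 [-0.78 -0.41 -0.47]] [ 0.3   0.79 -0.84  2.34  2.01  1.49 -0.64] rot [0.1 0.2 0.1]
tip-con: al,y,out [-0.7  1.3 14.6] F.n 0.6
stage [20.4 -0.6 -1.8]
touch [-2.3 -0.7  1.7]
press [-14.2  -0.7   3.5]
below [ 27.4 -14.3 -10.7]
press dir n in tool [-0.989 -0.002  0.15 ]
```

View pics/w5.png

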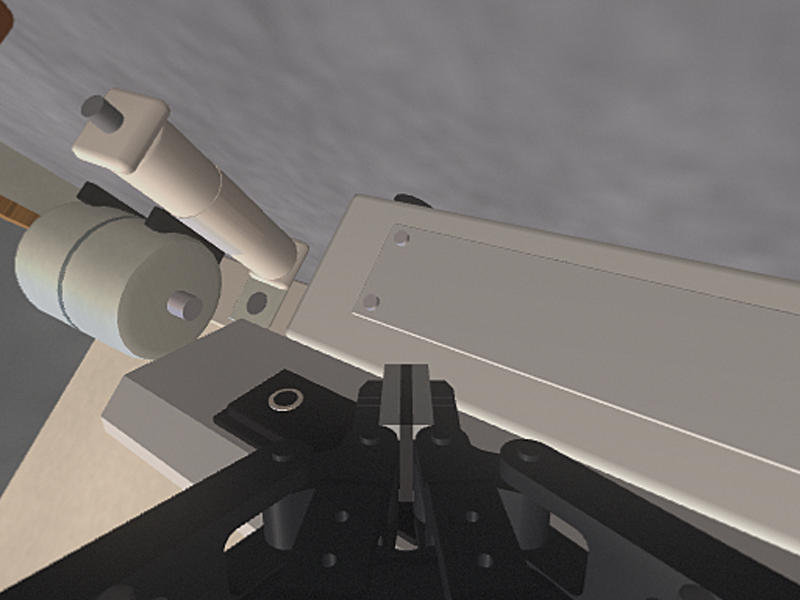

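The view from below shows the OFF ring at (286,400), and the closed fingers at (405,390) lie over the ON half. Pressing now along the slope normal.

Emit:
{"fn": "step_arm", "kwargs": {
  "moves": [
    {"rx": 0,"ry": 0,"rz": 0,"dx": -3,"dy": 0,"dz": 0.5,"gripper": -1},
    {"rx": 0,"ry": 0,"rz": 0,"dx": -3,"dy": 0,"dz": 0.5,"gripper": -1},
    {"rx": 0,"ry": 0,"rz": 0,"dx": -2,"dy": 0,"dz": 0.3,"gripper": -1},
    {"rx": 0,"ry": 0,"rz": 0,"dx": 0,"dy": 0,"dz": 0,"gripper": -1}
  ]
}}

```text
clock: 18.05
tcp_pos: [0.585, -0.0768, 0.1232]
orientation: [0.23, 2.127, -0.713]
contact_force: [-1.4, 0.5, -0.9]
grip_width: -0.0
gripper_force: 0.6
```

Emit:
{"fn": "step_arm", "kwargs": {
  "moves": [
    {"rx": 0,"ry": 0,"rz": 0,"dx": -2,"dy": 0,"dz": 0.3,"gripper": -1},
    {"rx": 0,"ry": 0,"rz": 0,"dx": -2,"dy": 0,"dz": 0.3,"gripper": -1},
    {"rx": 0,"ry": 0,"rz": 0,"dx": 0,"dy": 0,"dz": 0,"gripper": -1}
  ]
}}

```text
clock: 18.42
tcp_pos: [0.5881, -0.0768, 0.1263]
orientation: [0.23, 2.126, -0.713]
contact_force: [-0.8, 0.3, -1.3]
grip_width: -0.0004
gripper_force: 0.6
```

```bash
python3 p3.py
```

```text
[ 0.5880865  -0.07676694  0.12629554] [[-0.61  0.4   0.68]
 [-0.09  0.82 -0.57]
 [-0.78 -0.41 -0.47]] [ 0.31  0.77 -0.85  2.32  2.    1.47 -0.61] rot [0.1 0.1 0.2]
tip-con: al,y,out [-0.2  1.5  3.4] F.n -1.5
stage [31.4 -1.  -3.7]
touch [ 8.7 -1.1 -0.3]
press [-3.2 -1.1  1.5]
below [ 38.5 -14.6 -12.6]
press dir n in tool [-0.989 -0.004  0.149]
```

Light contact force (about 2 N) shows the rocker is moving. Continue to the stop.

Emit:
{"fn": "step_arm", "kwargs": {
  "moves": [
    {"rx": 0,"ry": 0,"rz": 0,"dx": -1.5,"dy": 0,"dz": 0.2,"gripper": -1},
    {"rx": 0,"ry": 0,"rz": 0,"dx": -1.5,"dy": 0,"dz": 0.2,"gripper": -1},
    {"rx": 0,"ry": 0,"rz": 0,"dx": 0,"dy": 0,"dz": 0,"gripper": -1}
  ]
}}

```text
clock: 18.8
tcp_pos: [0.5901, -0.0768, 0.1284]
orientation: [0.23, 2.126, -0.713]
contact_force: [-1.0, 0.9, -1.3]
grip_width: 0.0003
gripper_force: 0.8
```

Emit:
{"fn": "step_arm", "kwargs": {
  "moves": [
    {"rx": 0,"ry": 0,"rz": 0,"dx": -1,"dy": 0,"dz": 0.1,"gripper": -1},
    {"rx": 0,"ry": 0,"rz": 0,"dx": 0,"dy": 0,"dz": 0,"gripper": -1}
  ]
}}

```text
clock: 19.05
tcp_pos: [0.5903, -0.0768, 0.1286]
orientation: [0.23, 2.128, -0.713]
contact_force: [-2.1, 1.1, -4.1]
grip_width: 0.0
gripper_force: 2.0
```

Emit:
{"fn": "step_arm", "kwargs": {
  "moves": [
    {"rx": 0,"ry": 0,"rz": 0,"dx": -1,"dy": 0,"dz": 0.1,"gripper": -1},
    {"rx": 0,"ry": 0,"rz": 0,"dx": 0,"dy": 0,"dz": 0,"gripper": -1}
  ]
}}

```text
clock: 19.3
tcp_pos: [0.5904, -0.0768, 0.1287]
orientation: [0.229, 2.13, -0.713]
contact_force: [-4.7, 1.5, -5.3]
grip_width: 0.0002
gripper_force: 3.5
```

Emit:
{"fn": "step_arm", "kwargs": {
  "moves": [
    {"rx": 0,"ry": 0,"rz": 0,"dx": -1.5,"dy": 0,"dz": 0.2,"gripper": -1},
    {"rx": 0,"ry": 0,"rz": 0,"dx": -1.5,"dy": 0,"dz": 0.2,"gripper": -1},
    {"rx": 0,"ry": 0,"rz": 0,"dx": 0,"dy": 0,"dz": 0,"gripper": -1}
  ]
}}

```text
clock: 19.68
tcp_pos: [0.5905, -0.0768, 0.1289]
orientation: [0.228, 2.135, -0.713]
contact_force: [-10.3, 2.7, -8.8]
grip_width: -0.0001
gripper_force: 6.6
```

```bash
python3 p3.py
```

```text
[ 0.59054054 -0.07682273  0.12893681] [[-0.62  0.4   0.67]
 [-0.09  0.82 -0.56]
 [-0.78 -0.41 -0.48]] [ 0.31  0.76 -0.85  2.32  1.99  1.45 -0.59] rot [ 0.2 -0.3  0.4]
tip-con: al,y,out [-0.2  1.4 -0.1] F.n -13.5
stage [34.9 -0.8 -4. ]
touch [12.1 -1.  -0.8]
press [ 0.3 -1.1  0.9]
below [ 42.2 -14.3 -12.8]
press dir n in tool [-0.99  -0.008  0.141]
```

Firm stop at 13.5 N, right at the expected pressed position. I back off and look.

Emit:
{"fn": "step_arm", "kwargs": {
  "moves": [
    {"rx": 0,"ry": 0,"rz": 0,"dx": 10,"dy": 0,"dz": -1.5,"gripper": -1},
    {"rx": 0,"ry": 0,"rz": 0,"dx": 12,"dy": 0,"dz": -2,"gripper": -1},
    {"rx": 0,"ry": 0,"rz": 0,"dx": 12,"dy": -8,"dz": -8,"gripper": -1},
    {"rx": 0,"ry": 0,"rz": 0,"dx": 8,"dy": -10,"dz": -20,"gripper": -1},
    {"rx": 0,"ry": 0,"rz": 0,"dx": 0,"dy": -10,"dz": -20,"gripper": -1},
    {"rx": 0,"ry": 0,"rz": 0,"dx": 0,"dy": 0,"dz": 0,"gripper": -1}
  ]
}}

```text
clock: 20.42
tcp_pos: [0.5277, -0.0671, 0.1171]
orientation: [0.2, 2.146, -0.71]
contact_force: [0.3, -0.3, -0.3]
grip_width: 0.0002
gripper_force: 0.0
```

```bash
python3 p3.py|head -1
python3 - <<'E'
from h import *
a=cv2.resize(r.grab_frame("wrist"),(400,300),interpolation=cv2.INTER_AREA)
w=r.grab_frame("wrist")[180:330,90:330];t=r.grab_frame("top")[70:190,200:400]
cv2.imwrite("pics/fin.png",np.vstack([cv2.resize(w,(480,300),interpolation=cv2.INTER_CUBIC),cv2.resize(t,(480,288),interpolation=cv2.INTER_CUBIC)]))
E
```

```text
[ 0.52774747 -0.06705584  0.11708355] [[-0.63  0.38  0.68]
```

View pics/fin.png

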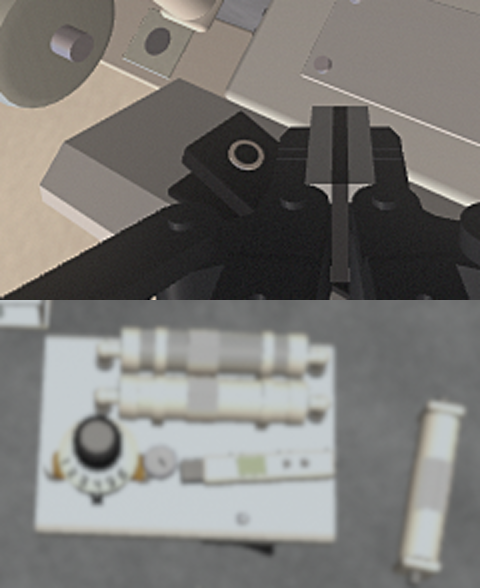

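The OFF half with the ring, at (245,155), now stands proud of the slope. In the top view the sleeve still has its fourth numeral at the tab at (97,497), and nothing on the deck has moved. Handing in.

```bash
python3 -c "
from bench import r
print(r.hand_in())"
```

```text
the job is handed in; nothing more can be done
None
```

The job is handed in with the sleeve set at 4 and the rocker's ON half pressed to its firm stop (about 13.5 N). I saw nothing moved on the deck, but did not recheck the rest of the counter; `hand_in()` returned no verdict.

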